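# Shim the rocking hotplate stirrer

## Robot

A 7-joint arm with a two-finger parallel gripper is mounted at the origin on the work surface. World frame = base frame: x ahead of the robot, y to its left, z up, the work surface at z = 0. Lengths are in mm, angles in rad, forces in N, time in s.
With the tool pointing down it reaches from about 425 to 825 mm from the base axis. Payload 3.6 kg.
Tool frame: the origin (TCP) lies at the very end of the fingers, on their centre line; the grasp point (between the pads) lies env.grip_point_offset behind it (env.grip_point_offset is the distance from the TCP to the grasp point, in mm); z points along the fingers, y is the line along which they close (so a half turn about z gives the same grasp; the last joint's range is limited). The gripper opens to 93 mm and grips with 3 to 60 N. Pads are 15 mm wide; open, the fingers measure 128 mm over their backs; the gripper's body (75 mm by 188 mm) begins 65 mm behind the grasp point.
Start: joints at [-1.21, 0.615, -0.013, 1.423, 0.008, 1.103, -0.04], TCP at [245.764, 601.716, 218.64] pointing down, gripper open.
Joint ranges: [-3.12, 3.12], [-0.3, 2.06], [-1.34, 1.32], [0.26, 2.42], [-1.36, 4.5], [0.01, 1.98], [-2.84, 2.84]. Speed limits (rad/s): [2.79, 2.79, 3.14, 3.14, 3.14, 3.14, 3.14].

## Interface

Orientations are given as a rotation vector (axis times angle).
In Python, from station import env, get_image, camera_model, recognise, regions_of gives the robot as it stands.
- The arm moves only by the tool step_arm, never from a script. Its argument "rows" is a list of rows, each an object of numbers: "x", "y", "z": the shift along the tool's x, y, z in m; "wx", "wy", "wz": the turn, a rotation vector about the tool's x, y, z in degrees; "hand": the closure in counts, from 0 (fully open) to 255 (shut). In form: [{"x": .., "y": .., "z": .., "wx": .., "wy": .., "wz": .., "hand": ..}, ...]. A call has 1 to 20 rows; each row shifts and turns the commanded pose from where the row before left it, along the tool's axes as they then stand; what a row does not reach is not made up. A row lasts 1/10 s, in which the tool goes at most 50 mm and 8.59 degrees, less where a joint would pass 70% of its speed; a pose out of reach is approached as far as the arm can. A call with a gripper value outside its range is refused whole. The fingers move at their own pace and stop on an object; "grip_force" is the grip in N (left out, the last holds). Time passes only in rows, so rows that do not move let the fingers close. It gives the time, the measured TCP pose, the force, the opening and the grip force at its end, in the units of the state.
- env.observe(): the state, without advancing time (a new reading comes with each control period).
- get_image(name): name is "scene" or "top"; returns (picture, depth): 400x640x3 uint8, red, green, blue; 400x640 float32, mm along the optical axis (not along the pixel's ray), 0 where there is no reading.
- camera_model(name): a dict with "intrinsics" (3x3 intrinsics, pixels), "xyz" and "attitude" of the camera in the world. Camera axes: x right, y down, z forward; pixel columns grow to the right and rows downward; lengths in mm; the calibration is good to about 2 mm. A picture is of the moment at which its call begins. camera_model takes no time and is no camera call.
- env.hand_in(): hands the job in; it is judged then, once.
Trained networks look in the newest picture that a camera, given by its name, has taken for a name from the list of things; names that differ only in an ending like _2 or _b are one class to them, and where a whole thing is asked for, a point or a joint stands for the part that bears it (a point fixed in the world has none). Each returns a list of dicts, best first, with "conf" (0 to 1); they miss things now and then, are a little off and sometimes report something else, mostly with a low value. They report only what shows in the picture. A call takes as long as a camera call. They do not tell look-alikes from the thing itself.
- recognise(query, camera): "point" ([x, y, z] in mm, in the coordinates of the camera as it stood for that picture, good to about 4 mm: the middle of the surface that is visible of it).
- regions_of(query, camera): "mask" (400x640 bool, what is visible of it).
The state is a dict: "clock": time; "q": joint angles; "joint_velocities": joint speeds; "tau": joint torques, N m; "position": TCP position; "tcp_rot": TCP orientation; "contact_force": force on the tool from outside, world axes, zero at the start; "wrist_torque": the same for the moment, N m; "gripper_width": opening from 0.0 (shut) to 1.0 (fully open); "finger_force": force on a finger pad.
Only numpy, scipy, OpenCV 4.12 (cv2) and the standard library are available. Lean on these libraries where they do the work, as an engineer would, in place of code of your own. Each camera call takes 0.05 s, during which the arm holds its last target. There are 200 camera calls.

## Task

The hotplate stirrer on the dye-lab bench rocks because the foot at its near left corner has lost its rubber pad. With the fingertips push the wooden wedge, thin end first, under that bare foot until it is snug and the stirrer stands firm and level; then press down firmly on the flat top of that corner to check that it no longer rocks, and draw back. Only push the wedge, do not pick it up; do not shove the stirrer along the bench, and leave the bottle, jar, bowl and beaker alone.

Things in the scene. Friction and masses are not known exactly. Their poses are not given: they have to be found in the camera images.
- stirrer: Hotplate stirrer, loose, about 2.4 kg: white housing 240 (x) x 160 mm (y) under a square hot plate. Its front (-x), a sloped panel with two knobs, faces the robot. Origin: centre of its footprint at bench level. Underside 18 mm up. Rubber feet 20 mm across at (x, y) = (-95, -62), (95, 62), (95, -62) mm; the foot at (-95, 62) is bare. It starts level on the three pads; sliding it takes over 10 N.
- bare_foot (a point): Centre of the flat underside of the bare foot, an aluminium stub 16 mm across without its pad, at (-95, 62, 8) mm in the stirrer's frame: near left corner seen from the robot, 25 mm behind the housing's front edge. It hangs 8 mm above the bench, so some 3 N pressed on this corner rocks the stirrer by about 0.08 rad.
- corner_top (a point): Point to press: on the flat top ledge of the housing over the bare foot, between sloped panel and hot plate, at (-62, 58, 76) mm in the stirrer's frame, 76 mm above the bench. The ledge is flat from x = -82 to -33 mm; the hot plate behind it stands 18 mm higher.
- wedge: Plain beech wedge flat on the bench in front of the stirrer: 120 mm long (x), 40 mm wide (y), 60 g, tapering evenly from 20 mm thick at x = -60 mm to 2 mm at x = +60 mm. The thin end points roughly at the bare foot. Origin: centre of its underside. It slides freely under 1 N and meets the foot when the foot's centre is about 28 mm ahead (+x) of the origin.
- wedge_butt (a point): Centre of the wedge's thick end face (40 x 20 mm), at (-60, 0, 10) mm in the wedge's frame: the place to push. Once the wedge meets the bare foot the pushing force climbs by about 2 to 3 N per mm; a push of 5 to 8 N leaves it snug, and it stays put when let go. Driven on with more than about 12 N it shoves the whole stirrer along.
- dye_bottle: Bystander: dark red dye bottle with white cap, 52 mm across, 125 mm high, to the left of the stirrer. Origin at the centre of its base.
- salt_jar: Bystander: white jar 72 mm across, 90 mm high, to the left of the stirrer. Origin at the centre of its base.
- bowl: Bystander: white enamel bowl 120 mm across, 60 mm high, to the right of the stirrer. Origin at the centre of its base.
- beaker: Bystander: clear plastic beaker 72 mm across, 95 mm high, in front of the stirrer to the right of the wedge. Origin at the centre of its base.
Things that resemble listed ones, but are neither listed nor needed, are in the scene too. There is more than one size of the wedge; the job needs the middle-sized.

How it is judged:
By the outcome, as a careful person would: the job done as asked, in the order asked, and still so for the second after the job is handed in, with the robot touching nothing.
It also fails if it takes over 58 s, if anything falls off the work surface, if the arm or the gripper's body presses on something with over 40 N, if the wrist force passes 120 N, or if a joint passes its speed limit or range.

## Working session

There is one attempt and no reset: what is moved stays moved. The work goes in short steps, Python scripts to look and compute and a tool call to move; the robot and the scene stay as the last step left them, time stands still between calls to the robot, and variables do not carry over. Pictures are saved under pics/ and viewed, at most 10 in all, crops included, and the job is handed in when it is done.

Besides the shell and the picture viewer there is one more tool, called after "Emit:" by a JSON object that holds its "api" and its "payload", one argument or row to a line. step_arm: Moves the arm, as the interface text tells. Its arguments: {"type":"object","properties":{"rows":{"type":"array"},"grip_force":{"type":"number"}},"required":["rows"]}

```bash
mkdir -p pics
cat > h.py <<'E'
import numpy as np, cv2
from scipy.spatial.transform import Rotation as R
from station import env, get_image, camera_model, recognise, regions_of
def cam(n):
    m=camera_model(n); K=np.array(m["intrinsics"]); a=np.array(m["attitude"],float)
    Rm=a if a.shape==(3,3) else R.from_rotvec(a).as_matrix()
    return K,Rm,np.array(m["xyz"],float)
def cloud(n,d):
    K,Rm,t=cam(n); v,u=np.mgrid[:400,:640]
    p=np.stack([(u-K[0,2])/K[0,0]*d,(v-K[1,2])/K[1,1]*d,d],-1)
    return p@Rm.T+t
E
python3 - <<'E'
from h import *
for n in("scene","top"):
    im,d=get_image(n); cv2.imwrite(f"pics/{n}0.png",im[:,:,::-1]); np.save(f"{n}0.npy",d)
    K,Rm,t=cam(n); print(n,camera_model(n))
    for q in("stirrer","wedge","beaker","dye_bottle","bare_foot","corner_top"):
        for r in recognise(q,n): print(n,q,round(r["conf"],2),(Rm@np.array(r["point"])+t).round())
print(env.observe())
E
```

```text
scene {'intrinsics': array([[372.10403842,   0.        , 318.45536937],
       [  0.        , 372.10403842, 202.23674337],
       [  0.        ,   0.        ,   1.        ]]), 'xyz': array([1185.66816806, -172.60740178,  628.61262383]), 'attitude': array([-1.86693507, -1.49059955,  0.68760441])}
scene stirrer 0.65 [791. -58.  94.]
scene wedge 0.83 [374. -97.  15.]
scene wedge 0.77 [514.  20.  11.]
scene wedge 0.59 [493. 132.   2.]
scene wedge 0.47 [791. -57.  93.]
scene beaker 0.55 [ 522. -198.   64.]
scene dye_bottle 0.72 [693. 113.  72.]
scene bare_foot 0.84 [792. -55.  92.]
scene corner_top 0.69 [795. -58.  92.]
scene corner_top 0.54 [692. 111.  73.]
scene corner_top 0.16 [516.  22.  10.]
top {'intrinsics': array([[364.86259837,   0.        , 320.72680857],
       [  0.        , 364.86259837, 202.55924243],
       [  0.        ,   0.        ,   1.        ]]), 'xyz': array([441.99991382, -19.20316155, 821.96643756]), 'attitude': array([-2.13141037,  2.16468785, -0.15503914])}
top stirrer 0.75 [715. -47.  95.]
top wedge 0.94 [490. 137.   6.]
top wedge 0.94 [349. -87.  21.]
top wedge
[... 260 characters left out ...]
q': array([-1.20946053,  0.61485963, -0.01264488,  1.42337641,  0.00811864,
        1.10338286, -0.0403828 ]), 'joint_velocities': array([-0.00016476, -0.00087108, -0.00018693, -0.00028502, -0.00182523,
        0.00159179, -0.0022707 ]), 'tau': array([-7.71972736e-04, -4.58675230e+01,  2.09085024e-01, -1.66000664e+01,
       -6.10429631e-02,  1.29786594e-02,  6.09790533e-06]), 'position': array([245.77577557, 601.73054731, 218.67416346]), 'tcp_rot': array([-6.05231124e-01, -3.08269967e+00, -4.96486461e-05]), 'contact_force': array([-0.42363502,  0.05326888,  0.33342207]), 'wrist_torque': array([ 0.05022118, -0.00956141,  0.00324854]), 'finger_force': 0.0, 'gripper_width': 0.9997511129736457}
```

View pictures.

View pics/top0.png

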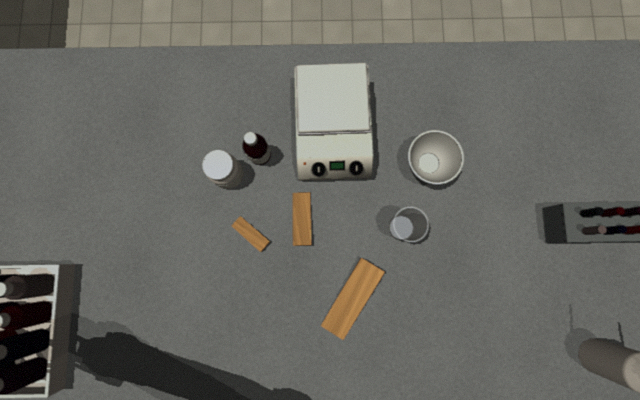

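View pics/scene0.png

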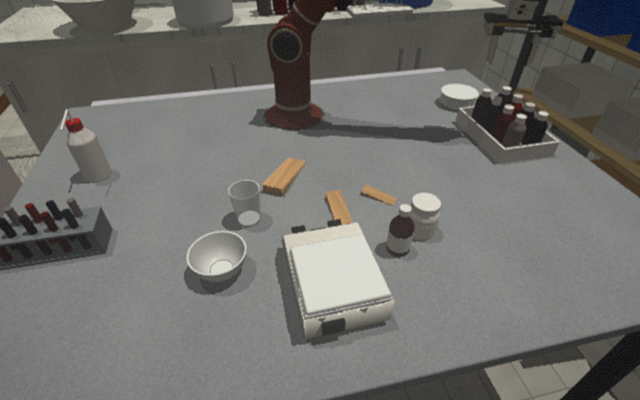

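Run:
```python
from h import *
im,d=get_image("top"); P=cloud("top",d)
for r in regions_of("wedge","top"):
    m=r["mask"]&(d>0); p=P[m]
    b=cv2.minAreaRect(p[:,:2].astype(np.float32)); A=np.c_[p[:,:2],np.ones(len(p))]
    c=np.linalg.lstsq(A,p[:,2],rcond=None)[0]
    print("wedge",round(r["conf"],2),np.round(b[0]),np.round(b[1]),round(b[2],1),"slope",c[:2].round(3),"dir(thin)",round(np.degrees(np.arctan2(-c[1],-c[0])),1),p[:,2].min().round(),p[:,2].max().round(), cv2.boxPoints(b).round().tolist())
for q in("stirrer","beaker"):
  for r in regions_of(q,"top"):
    m=r["mask"]&(d>0); p=P[m]
    print(q,r["conf"],p.min(0).round(),p.max(0).round())
    if q=="stirrer":
      for lo,hi in((70,82),(88,110)):
        s=p[(p[:,2]>lo)&(p[:,2]<hi)]; b=cv2.minAreaRect(s[:,:2].astype(np.float32)); print(lo,len(s),np.median(s[:,2]),b,cv2.boxPoints(b).round().tolist())
```

```text
wedge 0.82 [347. -87.] [ 63. 170.] 57.8 slope [ 0.119 -0.085] dir(thin) 144.5 -2.0 31.0 [[258.0, -68.0], [402.0, -159.0], [435.0, -106.0], [291.0, -15.0]]
wedge 0.65 [755. -53.] [292. 181.] 1.1 slope [ 0.161 -0.012] dir(thin) 175.6 -4.0 99.0 [[608.0, 35.0], [611.0, -146.0], [903.0, -140.0], [900.0, 41.0]]
wedge 0.6 [492. 138.] [91. 30.] 48.8 slope [-0.088 -0.094] dir(thin) 46.8 -1.0 18.0 [[451.0, 114.0], [473.0, 94.0], [534.0, 163.0], [511.0, 182.0]]
stirrer 0.81 [ 608. -138.   -0.] [849.  38.  99.]
70 2235 76.05776074360165 ((734.36279296875, -49.40802764892578), (233.0401611328125, 160.07142639160156), 1.0869804620742798) [[616.0, 28.0], [619.0, -132.0], [852.0, -127.0], [849.0, 33.0]]
88 4769 94.4217588061199 ((771.11328125, -48.20208740234375), (149.85867309570312, 150.90892028808594), 0.9949044585227966) [[695.0, 26.0], [698.0, -125.0], [847.0, -122.0], [845.0, 29.0]]
beaker 0.89 [ 466. -233.    0.] [ 533. -164.   98.]
beaker 0.22 [ 589. -343.   -2.] [ 730. -209.   64.]
```

Run:
```python
from h import *
im,d=get_image("top"); P=cloud("top",d)
h=cv2.cvtColor(im,cv2.COLOR_RGB2HSV)
m=(h[...,1]>90)&(abs(P[...,0]-519)<85)&(abs(P[...,1]-22)<45)&(d>0)
n,l,s,c=cv2.connectedComponentsWithStats(m.astype(np.uint8)); m=l==1+np.argmax(s[1:,4])
p=P[m]; b=cv2.minAreaRect(p[:,:2].astype(np.float32)); print(len(p),b,cv2.boxPoints(b).round(1).tolist())
A=np.c_[p[:,:2],np.ones(len(p))];c=np.linalg.lstsq(A,p[:,2],rcond=None)[0]
print("thin dir",np.degrees(np.arctan2(-c[1],-c[0])),c)
for x in range(455,590,10):
    s=p[abs(p[:,0]-x)<5]
    if len(s): print(x,s[:,1].min().round(1),s[:,1].max().round(1),np.median(s[:,2]).round(1))
print(env.grip_point_offset)
o=env.observe(); print(R.from_rotvec(o["tcp_rot"]).as_matrix().round(3))
```

```text
984 ((524.8350219726562, 21.29672622680664), (120.91813659667969, 39.936737060546875), 0.44670018553733826) [[464.20001220703125, 40.79999923706055], [464.5, 0.8999999761581421], [585.4000244140625, 1.7999999523162842], [585.0999755859375, 41.70000076293945]]
thin dir -27.861891789020582 [-1.35831083e-01  7.18032268e-02  8.02297336e+01]
465 1.9 40.8 19.1
475 1.7 40.8 18.6
485 1.6 40.9 17.2
495 1.4 40.9 15.5
505 1.4 41.0 14.0
515 1.3 41.2 12.4
525 1.3 41.2 11.0
535 3.2 41.3 9.5
545 3.2 41.4 8.2
555 3.0 41.4 6.5
565 3.0 41.6 5.2
575 2.8 41.5 3.2
585 2.8 41.5 2.3
18.8
[[-0.926  0.378 -0.   ]
 [ 0.378  0.926 -0.   ]
 [ 0.    -0.    -1.   ]]
```

Emit:
{"api": "step_arm", "payload": {
  "rows": [
    {"wz": -7.4, "hand": 255},
    {"wz": -7.4, "hand": 255},
    {"wz": -7.4, "hand": 255},
    {"x": -0.029, "y": -0.037},
    {"x": -0.029, "y": -0.037},
    {"x": -0.029, "y": -0.037},
    {"x": -0.029, "y": -0.037},
    {"x": -0.029, "y": -0.037},
    {"x": -0.029, "y": -0.037},
    {"x": -0.029, "y": -0.037},
    {"x": -0.029, "y": -0.037},
    {"x": 0.005, "y": -0.036},
    {"x": 0.005, "y": -0.036},
    {"x": 0.005, "y": -0.036},
    {"x": 0.005, "y": -0.036},
    {"x": 0.005, "y": -0.036},
    {"x": 0.005, "y": -0.036},
    {"x": 0.005, "y": -0.036},
    {"x": 0.005, "y": -0.036}
  ],
  "grip_force": 10
}}

```text
schema error: expected keys x, y, z, wx, wy, wz, hand
```

Emit:
{"api": "step_arm", "payload": {
  "rows": [
    {"x": 0, "y": 0, "z": 0, "wx": 0, "wy": 0, "wz": -7.4, "hand": 255},
    {"x": 0, "y": 0, "z": 0, "wx": 0, "wy": 0, "wz": -7.4, "hand": 255},
    {"x": 0, "y": 0, "z": 0, "wx": 0, "wy": 0, "wz": -7.4, "hand": 255},
    {"x": -0.029, "y": -0.037, "z": 0, "wx": 0, "wy": 0, "wz": 0, "hand": 255},
    {"x": -0.029, "y": -0.037, "z": 0, "wx": 0, "wy": 0, "wz": 0, "hand": 255},
    {"x": -0.029, "y": -0.037, "z": 0, "wx": 0, "wy": 0, "wz": 0, "hand": 255},
    {"x": -0.029, "y": -0.037, "z": 0, "wx": 0, "wy": 0, "wz": 0, "hand": 255},
    {"x": -0.029, "y": -0.037, "z": 0, "wx": 0, "wy": 0, "wz": 0, "hand": 255},
    {"x": -0.029, "y": -0.037, "z": 0, "wx": 0, "wy": 0, "wz": 0, "hand": 255},
    {"x": -0.029, "y": -0.037, "z": 0, "wx": 0, "wy": 0, "wz": 0, "hand": 255},
    {"x": -0.029, "y": -0.037, "z": 0, "wx": 0, "wy": 0, "wz": 0, "hand": 255}
  ],
  "grip_force": 10
}}

```text
clock: 2.05
position: [478.8, 304.1, 219.0]
tcp_rot: [0.0, 3.141, 0.001]
contact_force: [-0.0, 0.4, -0.7]
gripper_width: 0.105
finger_force: 0.0
```

Emit:
{"api": "step_arm", "payload": {
  "rows": [
    {"x": 0.005, "y": -0.036, "z": 0, "wx": 0, "wy": 0, "wz": 0, "hand": 255},
    {"x": 0.005, "y": -0.036, "z": 0, "wx": 0, "wy": 0, "wz": 0, "hand": 255},
    {"x": 0.005, "y": -0.036, "z": 0, "wx": 0, "wy": 0, "wz": 0, "hand": 255},
    {"x": 0.005, "y": -0.036, "z": 0, "wx": 0, "wy": 0, "wz": 0, "hand": 255},
    {"x": 0.005, "y": -0.036, "z": 0, "wx": 0, "wy": 0, "wz": 0, "hand": 255},
    {"x": 0.005, "y": -0.036, "z": 0, "wx": 0, "wy": 0, "wz": 0, "hand": 255},
    {"x": 0.005, "y": -0.036, "z": 0, "wx": 0, "wy": 0, "wz": 0, "hand": 255},
    {"x": 0.005, "y": -0.036, "z": 0, "wx": 0, "wy": 0, "wz": 0, "hand": 255},
    {"x": 0, "y": 0, "z": 0, "wx": 0, "wy": 0, "wz": 0, "hand": 255},
    {"x": 0, "y": 0, "z": 0, "wx": 0, "wy": 0, "wz": 0, "hand": 255}
  ]
}}

```text
clock: 3.05
position: [437.8, 17.2, 218.9]
tcp_rot: [0.004, 3.141, 0.0]
contact_force: [0.7, 0.3, -0.2]
gripper_width: 0.003
finger_force: 0.0
```

Emit:
{"api": "step_arm", "payload": {
  "rows": [
    {"x": 0, "y": 0.004, "z": 0.035, "wx": 0, "wy": 0, "wz": 0, "hand": 255},
    {"x": 0, "y": 0, "z": 0.035, "wx": 0, "wy": 0, "wz": 0, "hand": 255},
    {"x": 0, "y": 0, "z": 0.035, "wx": 0, "wy": 0, "wz": 0, "hand": 255},
    {"x": 0, "y": 0, "z": 0.035, "wx": 0, "wy": 0, "wz": 0, "hand": 255},
    {"x": 0, "y": 0, "z": 0.035, "wx": 0, "wy": 0, "wz": 0, "hand": 255},
    {"x": 0, "y": 0, "z": 0.025, "wx": 0, "wy": 0, "wz": 0, "hand": 255},
    {"x": 0, "y": 0, "z": 0.011, "wx": 0, "wy": 0, "wz": 0, "hand": 255},
    {"x": 0, "y": 0, "z": 0, "wx": 0, "wy": 0, "wz": 0, "hand": 255},
    {"x": 0, "y": 0, "z": 0, "wx": 0, "wy": 0, "wz": 0, "hand": 255}
  ]
}}

```text
clock: 3.95
position: [438.3, 22.4, 8.2]
tcp_rot: [-0.001, 3.14, 0.001]
contact_force: [-0.6, -0.1, 0.4]
gripper_width: 0.004
finger_force: 0.0
```

```bash
cat >> h.py <<'E'
def wedge(tag=None,n="top",cx=560):
    im,d=get_image(n); P=cloud(n,d)
    if tag: cv2.imwrite(f"pics/{tag}.png",im[:,:,::-1])
    h=cv2.cvtColor(im,cv2.COLOR_RGB2HSV)
    m=(h[...,1]>90)&(h[...,0]<25)&(abs(P[...,0]-cx)<110)&(abs(P[...,1]-16)<45)&(d>0)&(P[...,2]<26)
    k,l,s,c=cv2.connectedComponentsWithStats(m.astype(np.uint8)); m=l==1+np.argmax(s[1:,4])
    p=P[m]; b=cv2.minAreaRect(p[:,:2].astype(np.float32))
    print(len(p),np.round(b[0],1),np.round(b[1],1),b[2],cv2.boxPoints(b).round(1).tolist())
    o=env.observe(); print(o["position"].round(1),o["contact_force"].round(2))
    return im,d,P
E
python3 -c "
from h import *
wedge()"
```

```text
617 [543.5  21.6] [83.6 39.9] 0.9897631406784058 [[501.29998779296875, 40.900001525878906], [502.0, 1.0], [585.5999755859375, 2.4000000953674316], [585.0, 42.29999923706055]]
[438.6  22.2   8.6] [-0.21 -0.83 -0.56]
```

Emit:
{"api": "step_arm", "payload": {
  "rows": [
    {"x": -0.006, "y": 0, "z": 0, "wx": 0, "wy": 0, "wz": 0, "hand": 255},
    {"x": -0.006, "y": 0, "z": 0, "wx": 0, "wy": 0, "wz": 0, "hand": 255},
    {"x": -0.005, "y": 0, "z": 0, "wx": 0, "wy": 0, "wz": 0, "hand": 255},
    {"x": -0.005, "y": 0, "z": 0, "wx": 0, "wy": 0, "wz": 0, "hand": 255},
    {"x": -0.005, "y": -0.0009, "z": 0, "wx": 0, "wy": 0, "wz": 0, "hand": 255},
    {"x": -0.005, "y": -0.0009, "z": 0, "wx": 0, "wy": 0, "wz": 0, "hand": 255},
    {"x": -0.005, "y": -0.0009, "z": 0, "wx": 0, "wy": 0, "wz": 0, "hand": 255},
    {"x": -0.005, "y": -0.0009, "z": 0, "wx": 0, "wy": 0, "wz": 0, "hand": 255},
    {"x": -0.005, "y": -0.0009, "z": 0, "wx": 0, "wy": 0, "wz": 0, "hand": 255},
    {"x": -0.005, "y": -0.0009, "z": 0, "wx": 0, "wy": 0, "wz": 0, "hand": 255},
    {"x": 0, "y": 0, "z": 0, "wx": 0, "wy": 0, "wz": 0, "hand": 255},
    {"x": 0, "y": 0, "z": 0, "wx": 0, "wy": 0, "wz": 0, "hand": 255}
  ]
}}

```text
clock: 5.2
position: [489.8, 16.2, 7.6]
tcp_rot: [0.001, 3.141, -0.0]
contact_force: [0.4, -0.2, -1.3]
gripper_width: 0.005
finger_force: 0.0
```

```bash
python3 -c "
from h import *
wedge('a')"
```

```text
170 [601.5  17.1] [39.1 31. ] 82.15518188476562 [[583.5, -0.20000000298023224], [614.2000122070312, -4.400000095367432], [619.5, 34.400001525878906], [588.9000244140625, 38.599998474121094]]
[489.6  16.2   7.6] [ 0.88 -0.02  0.28]
```

View pics/a.png

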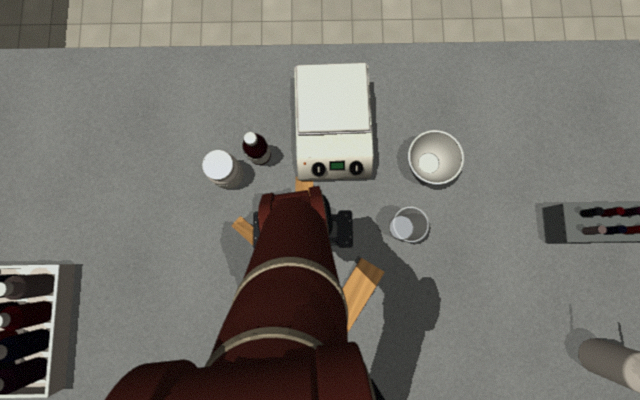

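Run:
```python
from h import *
for n in("scene","top"):
    im,d=get_image(n); P=cloud(n,d); h=cv2.cvtColor(im,cv2.COLOR_RGB2HSV)
    m=(h[...,1]>90)&(h[...,0]<25)&(P[...,0]>480)&(P[...,0]<640)&(abs(P[...,1]-16)<45)&(d>0)&(P[...,2]<26)&(P[...,2]>-3)
    k,l,s,c=cv2.connectedComponentsWithStats(m.astype(np.uint8)); m=l==1+np.argmax(s[1:,4]); p=P[m]
    for x in range(485,635,8):
        s=p[abs(p[:,0]-x)<4]
        if len(s)>2: print(n,x,len(s),s[:,1].min().round(1),s[:,1].max().round(1),np.median(s[:,2]).round(1))
    if n=="scene": cv2.imwrite("pics/b.png",cv2.resize(im[170:270,270:430,::-1],None,fx=5,fy=5,interpolation=cv2.INTER_CUBIC))
```

```text
scene 517 24 -2.4 37.0 16.6
scene 525 39 -3.3 35.9 16.0
scene 533 44 -2.6 36.6 14.0
scene 541 44 -3.1 36.0 13.2
scene 549 38 -3.0 35.2 11.7
scene 557 44 -2.7 36.4 11.1
scene 565 22 17.4 36.5 9.5
scene 573 20 15.0 35.5 8.8
top 589 32 7.0 36.5 7.6
top 597 57 -4.2 36.8 5.8
top 605 52 -2.1 34.6 5.0
top 613 29 -2.2 34.4 4.0
top 621 3 32.0 34.5 1.4
```

View pics/b.png

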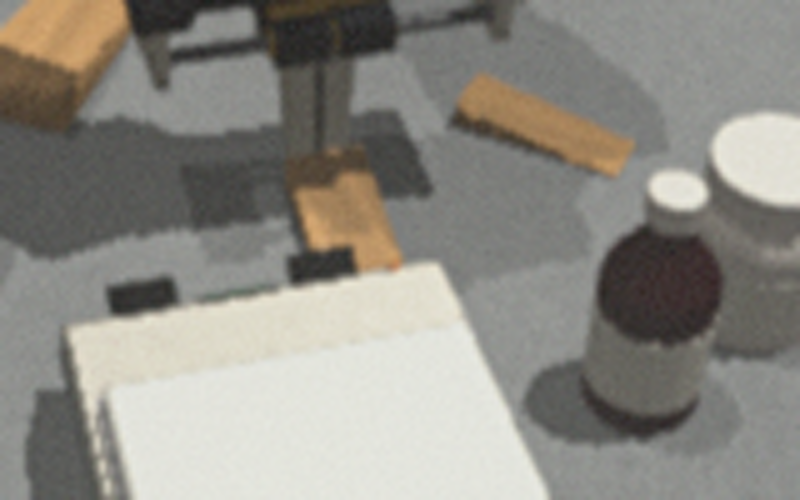

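Emit:
{"api": "step_arm", "payload": {
  "rows": [
    {"x": -0.005, "y": -0.0009, "z": 0, "wx": 0, "wy": 0, "wz": 0, "hand": 255},
    {"x": -0.005, "y": -0.0009, "z": 0, "wx": 0, "wy": 0, "wz": 0, "hand": 255},
    {"x": -0.005, "y": -0.0009, "z": 0, "wx": 0, "wy": 0, "wz": 0, "hand": 255},
    {"x": -0.005, "y": -0.0009, "z": 0, "wx": 0, "wy": 0, "wz": 0, "hand": 255},
    {"x": -0.005, "y": -0.0009, "z": 0, "wx": 0, "wy": 0, "wz": 0, "hand": 255},
    {"x": -0.005, "y": -0.0009, "z": 0, "wx": 0, "wy": 0, "wz": 0, "hand": 255},
    {"x": -0.005, "y": 0, "z": 0, "wx": 0, "wy": 0, "wz": 0, "hand": 255},
    {"x": 0, "y": 0, "z": 0, "wx": 0, "wy": 0, "wz": 0, "hand": 255},
    {"x": 0, "y": 0, "z": 0, "wx": 0, "wy": 0, "wz": 0, "hand": 255}
  ]
}}

```text
clock: 6.25
position: [525.0, 10.9, 7.7]
tcp_rot: [0.0, 3.141, -0.0]
contact_force: [-1.1, 0.2, -0.3]
gripper_width: 0.004
finger_force: 0.0
```

```bash
cat > w.py <<'E'
from h import *
im,d=get_image("scene"); P=cloud("scene",d); h=cv2.cvtColor(im,cv2.COLOR_RGB2HSV)
m=(h[...,1]>90)&(h[...,0]<25)&(P[...,0]>480)&(P[...,0]<640)&(abs(P[...,1]-16)<45)&(d>0)&(P[...,2]<26)&(P[...,2]>-3)
k,l,s,c=cv2.connectedComponentsWithStats(m.astype(np.uint8)); m=l==1+np.argmax(s[1:,4]); p=P[m]
for x in range(485,635,8):
    s=p[abs(p[:,0]-x)<4]
    if len(s)>2: print(x,len(s),s[:,1].min().round(1),s[:,1].max().round(1),np.median(s[:,2]).round(1))
for n in("scene","top"):
    if n=="top": im,d=get_image(n); P=cloud(n,d)
    for lo,hi in((90,99),):
        s=P[(abs(P[...,2]-94.5)<4)&(abs(P[...,0]-771)<90)&(abs(P[...,1]+48)<90)&(d>0)]
        b=cv2.minAreaRect(s[:,:2].astype(np.float32)); A=np.c_[s[:,:2]-[771,-48],np.ones(len(s))]
        print(n,"plate",np.round(b[0],1),np.round(b[1]),round(b[2],2),"tilt,z",np.linalg.lstsq(A,s[:,2],rcond=None)[0].round(4))
f=[]
o=env.observe(); print(o["position"].round(1),o["contact_force"].round(2))
E
python3 w.py
```

```text
549 8 14.0 28.9 16.7
557 42 -7.9 32.3 15.7
565 22 -4.7 30.3 15.2
573 21 14.2 30.9 14.1
581 5 14.1 31.2 12.7
scene plate [771.5 -48.5] [151. 149.] 1.13 tilt,z [ 2.00000e-04 -1.20000e-03  9.31524e+01]
top plate [771.  -48.6] [150. 150.] 1.07 tilt,z [ 2.5000e-03 -3.3000e-03  9.4408e+01]
[524.5  10.9   7.6] [0.47 0.38 0.05]
```

Emit:
{"api": "step_arm", "payload": {
  "rows": [
    {"x": -0.002, "y": 0, "z": 0, "wx": 0, "wy": 0, "wz": 0, "hand": 255},
    {"x": -0.002, "y": 0, "z": 0, "wx": 0, "wy": 0, "wz": 0, "hand": 255},
    {"x": -0.002, "y": 0, "z": 0, "wx": 0, "wy": 0, "wz": 0, "hand": 255},
    {"x": -0.002, "y": 0, "z": 0, "wx": 0, "wy": 0, "wz": 0, "hand": 255},
    {"x": -0.002, "y": 0, "z": 0, "wx": 0, "wy": 0, "wz": 0, "hand": 255},
    {"x": 0, "y": 0, "z": 0, "wx": 0, "wy": 0, "wz": 0, "hand": 255}
  ]
}}

```text
clock: 6.95
position: [535.2, 10.8, 7.7]
tcp_rot: [0.001, 3.141, 0.0]
contact_force: [-0.7, -0.2, 0.1]
gripper_width: 0.001
finger_force: 0.0
```

Emit:
{"api": "step_arm", "payload": {
  "rows": [
    {"x": -0.001, "y": 0, "z": 0, "wx": 0, "wy": 0, "wz": 0, "hand": 255},
    {"x": -0.001, "y": 0, "z": 0, "wx": 0, "wy": 0, "wz": 0, "hand": 255},
    {"x": 0, "y": 0, "z": 0, "wx": 0, "wy": 0, "wz": 0, "hand": 255}
  ]
}}

```text
clock: 7.25
position: [536.3, 10.8, 7.6]
tcp_rot: [-0.0, -3.141, 0.0]
contact_force: [-1.2, 0.3, 0.7]
gripper_width: 0.003
finger_force: 0.8
```

Emit:
{"api": "step_arm", "payload": {
  "rows": [
    {"x": -0.001, "y": 0, "z": 0, "wx": 0, "wy": 0, "wz": 0, "hand": 255},
    {"x": 0, "y": 0, "z": 0, "wx": 0, "wy": 0, "wz": 0, "hand": 255},
    {"x": 0, "y": 0, "z": 0, "wx": 0, "wy": 0, "wz": 0, "hand": 255}
  ]
}}

```text
clock: 7.55
position: [536.8, 10.8, 7.6]
tcp_rot: [-0.0, -3.14, 0.0]
contact_force: [-3.1, -0.5, 2.3]
gripper_width: 0.004
finger_force: 1.6
```

Emit:
{"api": "step_arm", "payload": {
  "rows": [
    {"x": -0.001, "y": 0, "z": 0, "wx": 0, "wy": 0, "wz": 0, "hand": 255},
    {"x": 0, "y": 0, "z": 0, "wx": 0, "wy": 0, "wz": 0, "hand": 255},
    {"x": 0, "y": 0, "z": 0, "wx": 0, "wy": 0, "wz": 0, "hand": 255}
  ]
}}

```text
clock: 7.85
position: [537.1, 10.8, 7.5]
tcp_rot: [-0.0, -3.138, 0.0]
contact_force: [-6.0, -0.1, 4.9]
gripper_width: 0.004
finger_force: 2.5
```

Emit:
{"api": "step_arm", "payload": {
  "rows": [
    {"x": -0.001, "y": 0, "z": 0, "wx": 0, "wy": 0, "wz": 0, "hand": 255},
    {"x": 0, "y": 0, "z": 0, "wx": 0, "wy": 0, "wz": 0, "hand": 255},
    {"x": 0, "y": 0, "z": 0, "wx": 0, "wy": 0, "wz": 0, "hand": 255}
  ]
}}

```text
clock: 8.15
position: [537.3, 10.7, 7.5]
tcp_rot: [-0.0, -3.137, 0.001]
contact_force: [-5.8, 0.0, 5.6]
gripper_width: 0.007
finger_force: 3.0
```

```bash
python3 w.py
python3 - <<'E'
from h import *
f=[]
for i in range(6):
    im,d=get_image("scene"); o=env.observe(); f.append(np.r_[o["contact_force"],o["wrist_torque"]])
print(np.mean(f,0).round(2),np.std(f,0).round(2))
cv2.imwrite("pics/c.png",cv2.resize(im[170:270,270:430,::-1],None,fx=5,fy=5,interpolation=cv2.INTER_CUBIC))
E
```

```text
565 13 16.2 37.5 16.2
573 23 14.2 31.8 14.5
581 8 16.2 30.9 14.2
scene plate [771.9 -48.4] [151. 149.] 0.96 tilt,z [-1.00000e-03  2.00000e-04  9.30747e+01]
top plate [771.8 -48.8] [150. 150.] 1.13 tilt,z [ 1.1000e-03 -4.0000e-04  9.4344e+01]
[537.3  10.8   7.5] [-6.01 -1.17  5.54]
[-5.97  0.25  5.49  0.04  1.32  0.  ] [0.27 0.73 0.58 0.03 0.02 0.02]
```

View pics/c.png

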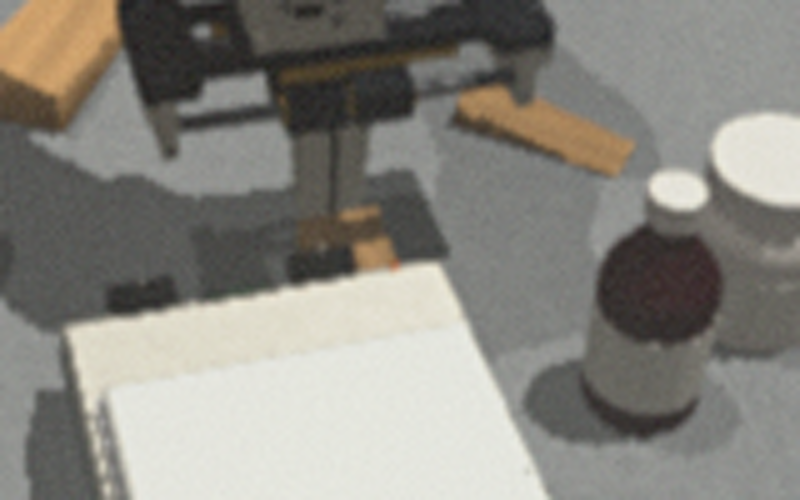

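Emit:
{"api": "step_arm", "payload": {
  "rows": [
    {"x": 0, "y": 0, "z": -0.001, "wx": 0, "wy": 0, "wz": 0, "hand": 255},
    {"x": 0, "y": 0, "z": 0, "wx": 0, "wy": 0, "wz": 0, "hand": 255},
    {"x": 0, "y": 0, "z": 0, "wx": 0, "wy": 0, "wz": 0, "hand": 255}
  ]
}}

```text
clock: 8.85
position: [537.5, 10.8, 7.8]
tcp_rot: [-0.0, -3.137, 0.0]
contact_force: [-5.2, -0.9, -1.2]
gripper_width: 0.003
finger_force: 2.6
```

Emit:
{"api": "step_arm", "payload": {
  "rows": [
    {"x": -0.001, "y": 0, "z": 0, "wx": 0, "wy": 0, "wz": 0, "hand": 255},
    {"x": 0, "y": 0, "z": 0, "wx": 0, "wy": 0, "wz": 0, "hand": 255},
    {"x": 0, "y": 0, "z": 0, "wx": 0, "wy": 0, "wz": 0, "hand": 255}
  ]
}}

```text
clock: 9.15
position: [538.0, 10.7, 7.6]
tcp_rot: [-0.0, -3.136, 0.001]
contact_force: [-5.9, 0.1, -0.8]
gripper_width: 0.005
finger_force: 2.9
```

Emit:
{"api": "step_arm", "payload": {
  "rows": [
    {"x": -0.001, "y": 0, "z": 0, "wx": 0, "wy": 0, "wz": 0, "hand": 255},
    {"x": 0, "y": 0, "z": 0, "wx": 0, "wy": 0, "wz": 0, "hand": 255},
    {"x": 0, "y": 0, "z": 0, "wx": 0, "wy": 0, "wz": 0, "hand": 255}
  ]
}}

```text
clock: 9.45
position: [538.3, 10.7, 7.6]
tcp_rot: [-0.0, -3.134, 0.001]
contact_force: [-6.4, -0.4, 0.1]
gripper_width: 0.006
finger_force: 3.3
```

```bash
python3 w.py
```

```text
549 14 13.3 31.4 19.1
557 15 16.0 29.3 18.3
565 13 16.9 37.9 16.1
573 22 14.2 31.8 15.0
581 8 17.9 30.1 14.3
scene plate [771.9 -48.7] [150. 150.] 0.81 tilt,z [-1.40000e-03  6.00000e-04  9.30887e+01]
top plate [771.7 -48.9] [151. 150.] 1.29 tilt,z [ 1.70000e-03 -1.60000e-03  9.43792e+01]
[538.3  10.7   7.5] [-6.5   0.38  0.39]
```

Emit:
{"api": "step_arm", "payload": {
  "rows": [
    {"x": 0.003, "y": 0, "z": 0, "wx": 0, "wy": 0, "wz": 0, "hand": 255},
    {"x": 0.004, "y": 0, "z": 0, "wx": 0, "wy": 0, "wz": 0, "hand": 255},
    {"x": 0.008, "y": 0, "z": 0, "wx": 0, "wy": 0, "wz": 0, "hand": 255},
    {"x": 0.015, "y": 0, "z": 0, "wx": 0, "wy": 0, "wz": 0, "hand": 255},
    {"x": 0, "y": 0, "z": 0, "wx": 0, "wy": 0, "wz": 0, "hand": 255},
    {"x": 0, "y": 0, "z": -0.03, "wx": 0, "wy": 0, "wz": 0, "hand": 255},
    {"x": 0, "y": 0, "z": -0.035, "wx": 0, "wy": 0, "wz": 0, "hand": 255},
    {"x": 0, "y": 0, "z": -0.035, "wx": 0, "wy": 0, "wz": 0, "hand": 255},
    {"x": 0, "y": 0, "z": -0.03, "wx": 0, "wy": 0, "wz": 0, "hand": 255},
    {"x": 0, "y": 0, "z": 0, "wx": 0, "wy": 0, "wz": 0, "hand": 255},
    {"x": 0, "y": 0, "z": 0, "wx": 0, "wy": 0, "wz": 0, "hand": 255}
  ]
}}

```text
clock: 10.65
position: [512.9, 10.9, 139.5]
tcp_rot: [0.001, 3.138, 0.0]
contact_force: [-0.4, 0.0, -0.1]
gripper_width: 0.001
finger_force: 0.0
```

```bash
python3 w.py; python3 -c "
from h import *
wedge('d')"
```

```text
549 28 -6.4 30.6 18.5
557 45 -7.8 30.1 17.7
565 29 -4.8 37.6 16.8
573 21 14.8 31.7 15.1
581 7 18.1 31.1 14.3
scene plate [771.9 -48.5] [150. 149.] 1.07 tilt,z [-1.40000e-03  5.00000e-04  9.30871e+01]
top plate [771.4 -48.8] [151. 150.] 1.09 tilt,z [ 1.10000e-03 -1.10000e-03  9.43735e+01]
[511.3  10.8 137.8] [-0.09 -0.4  -0.22]Traceback (most recent call last):
  File "<string>", line 3, in <module>
    wedge('d')
    ~~~~~^^^^^
  File "h.py", line 17, in wedge
    k,l,s,c=cv2.connectedComponentsWithStats(m.astype(np.uint8)); m=l==1+np.argmax(s[1:,4])
                                                                         ~~~~~~~~~^^^^^^^^^
    return _wrapfunc(a, 'argmax', axis=axis, out=out, **kwds)
    return bound(*args, **kwds)
ValueError: attempt to get argmax of an empty sequence
```

Emit:
{"api": "step_arm", "payload": {
  "rows": [
    {"x": -0.039, "y": -0.0005, "z": 0, "wx": 0, "wy": 0, "wz": 0, "hand": 255},
    {"x": -0.039, "y": -0.0005, "z": 0, "wx": 0, "wy": 0, "wz": 0, "hand": 255},
    {"x": -0.039, "y": -0.0005, "z": 0, "wx": 0, "wy": 0, "wz": 0, "hand": 255},
    {"x": -0.037, "y": -0.0005, "z": 0, "wx": 0, "wy": 0, "wz": 0, "hand": 255},
    {"x": 0, "y": 0, "z": 0, "wx": 0, "wy": 0, "wz": 0, "hand": 255},
    {"x": 0, "y": 0, "z": 0.025, "wx": 0, "wy": 0, "wz": 0, "hand": 255},
    {"x": 0, "y": 0, "z": 0.02, "wx": 0, "wy": 0, "wz": 0, "hand": 255},
    {"x": 0, "y": 0, "z": 0.01, "wx": 0, "wy": 0, "wz": 0, "hand": 255},
    {"x": 0, "y": 0, "z": 0, "wx": 0, "wy": 0, "wz": 0, "hand": 255},
    {"x": 0, "y": 0, "z": 0, "wx": 0, "wy": 0, "wz": 0, "hand": 255}
  ]
}}

```text
clock: 11.8
position: [665.6, 8.8, 83.8]
tcp_rot: [0.0, 3.142, -0.0]
contact_force: [0.7, 0.4, 0.5]
gripper_width: 0.004
finger_force: 0.0
```

Emit:
{"api": "step_arm", "payload": {
  "rows": [
    {"x": 0, "y": 0, "z": 0.002, "wx": 0, "wy": 0, "wz": 0, "hand": 255},
    {"x": 0, "y": 0, "z": 0.002, "wx": 0, "wy": 0, "wz": 0, "hand": 255},
    {"x": 0, "y": 0, "z": 0, "wx": 0, "wy": 0, "wz": 0, "hand": 255}
  ]
}}

```text
clock: 12.1
position: [665.7, 8.8, 80.0]
tcp_rot: [0.001, 3.141, -0.0]
contact_force: [0.2, -0.3, 0.6]
gripper_width: 0.002
finger_force: 0.0
```

Emit:
{"api": "step_arm", "payload": {
  "rows": [
    {"x": 0, "y": 0, "z": 0.001, "wx": 0, "wy": 0, "wz": 0, "hand": 255},
    {"x": 0, "y": 0, "z": 0.001, "wx": 0, "wy": 0, "wz": 0, "hand": 255},
    {"x": 0, "y": 0, "z": 0.001, "wx": 0, "wy": 0, "wz": 0, "hand": 255},
    {"x": 0, "y": 0, "z": 0.001, "wx": 0, "wy": 0, "wz": 0, "hand": 255},
    {"x": 0, "y": 0, "z": 0, "wx": 0, "wy": 0, "wz": 0, "hand": 255}
  ]
}}

```text
clock: 12.6
position: [665.6, 8.8, 76.4]
tcp_rot: [0.001, 3.141, -0.0]
contact_force: [-0.9, -0.1, 5.5]
gripper_width: 0.006
finger_force: 2.3
```

Emit:
{"api": "step_arm", "payload": {
  "rows": [
    {"x": 0, "y": 0, "z": 0.001, "wx": 0, "wy": 0, "wz": 0, "hand": 255},
    {"x": 0, "y": 0, "z": 0, "wx": 0, "wy": 0, "wz": 0, "hand": 255},
    {"x": 0, "y": 0, "z": 0, "wx": 0, "wy": 0, "wz": 0, "hand": 255}
  ]
}}

```text
clock: 12.9
position: [665.6, 8.8, 76.4]
tcp_rot: [0.001, 3.141, -0.0]
contact_force: [-3.5, 0.5, 8.9]
gripper_width: 0.003
finger_force: 4.4
```

Emit:
{"api": "step_arm", "payload": {
  "rows": [
    {"x": 0.0005, "y": 0, "z": 0.001, "wx": 0, "wy": 0, "wz": 0, "hand": 255},
    {"x": 0.0005, "y": 0, "z": 0.001, "wx": 0, "wy": 0, "wz": 0, "hand": 255},
    {"x": 0, "y": 0, "z": 0, "wx": 0, "wy": 0, "wz": 0, "hand": 255},
    {"x": 0, "y": 0, "z": 0, "wx": 0, "wy": 0, "wz": 0, "hand": 255}
  ]
}}

```text
clock: 13.3
position: [665.6, 8.8, 76.2]
tcp_rot: [0.001, 3.139, 0.0]
contact_force: [-3.6, 0.8, 14.7]
gripper_width: 0.003
finger_force: 7.5
```

Emit:
{"api": "step_arm", "payload": {
  "rows": [
    {"x": 0.0005, "y": 0, "z": 0.001, "wx": 0, "wy": 0, "wz": 0, "hand": 255},
    {"x": 0, "y": 0, "z": 0, "wx": 0, "wy": 0, "wz": 0, "hand": 255},
    {"x": 0, "y": 0, "z": 0, "wx": 0, "wy": 0, "wz": 0, "hand": 255},
    {"x": 0, "y": 0, "z": 0, "wx": 0, "wy": 0, "wz": 0, "hand": 255},
    {"x": 0, "y": 0, "z": 0, "wx": 0, "wy": 0, "wz": 0, "hand": 255}
  ]
}}

```text
clock: 13.8
position: [665.6, 8.9, 76.2]
tcp_rot: [0.001, 3.137, 0.0]
contact_force: [-5.6, 0.2, 18.5]
gripper_width: 0.003
finger_force: 9.2
```

Emit:
{"api": "step_arm", "payload": {
  "rows": [
    {"x": 0, "y": 0, "z": -0.003, "wx": 0, "wy": 0, "wz": 0, "hand": 255},
    {"x": 0, "y": 0, "z": -0.004, "wx": 0, "wy": 0, "wz": 0, "hand": 255},
    {"x": 0, "y": 0, "z": -0.02, "wx": 0, "wy": 0, "wz": 0, "hand": 255},
    {"x": 0, "y": 0, "z": -0.04, "wx": 0, "wy": 0, "wz": 0, "hand": 255},
    {"x": 0, "y": 0, "z": -0.04, "wx": 0, "wy": 0, "wz": 0, "hand": 255},
    {"x": 0.04, "y": 0, "z": -0.02, "wx": 0, "wy": 0, "wz": 0, "hand": 255},
    {"x": 0.04, "y": 0, "z": -0.02, "wx": 0, "wy": 0, "wz": 0, "hand": 255},
    {"x": 0.04, "y": 0.02, "z": 0, "wx": 0, "wy": 0, "wz": 0, "hand": 255},
    {"x": 0, "y": 0.04, "z": 0, "wx": 0, "wy": 0, "wz": 0, "hand": 255},
    {"x": 0, "y": 0.04, "z": 0, "wx": 0, "wy": 0, "wz": 0, "hand": 255},
    {"x": 0, "y": 0.04, "z": 0, "wx": 0, "wy": 0, "wz": 0, "hand": 255},
    {"x": 0, "y": 0.04, "z": 0, "wx": 0, "wy": 0, "wz": 0, "hand": 255},
    {"x": 0, "y": 0.04, "z": 0, "wx": 0, "wy": 0, "wz": 0, "hand": 255},
    {"x": 0, "y": 0.04, "z": 0, "wx": 0, "wy": 0, "wz": 0, "hand": 255},
    {"x": 0, "y": 0.04, "z": 0, "wx": 0, "wy": 0, "wz": 0, "hand": 255},
    {"x": 0, "y": 0, "z": 0, "wx": 0, "wy": 0, "wz": 0, "hand": 255},
    {"x": 0, "y": 0, "z": 0, "wx": 0, "wy": 0, "wz": 0, "hand": 255}
  ]
}}

```text
clock: 15.5
position: [543.5, 309.7, 217.6]
tcp_rot: [0.004, -3.14, 0.002]
contact_force: [-0.3, -0.9, -0.2]
gripper_width: 0.007
finger_force: 0.0
```

```bash
python3 w.py; python3 -c "
from h import *
wedge('e')
im,d=get_image('scene');cv2.imwrite('pics/f.png',cv2.resize(im[170:320,230:450,::-1],None,fx=3.6,fy=3.6))"
```

```text
549 27 -6.1 30.8 18.3
557 44 -8.3 30.8 17.6
565 28 -6.6 31.2 16.8
573 20 14.4 31.5 15.0
581 11 15.2 30.2 15.7
scene plate [772.4 -48.8] [152. 149.] 1.14 tilt,z [-1.70000e-03  3.00000e-04  9.31095e+01]
top plate [771.6 -48.8] [150. 150.] 1.06 tilt,z [ 1.10000e-03 -1.20000e-03  9.43455e+01]
[544.6 306.9 218.1] [ 1.11 -0.06  0.3 ]
497 [579.5  10.3] [38.4 62.7] 89.77271270751953 [[548.0999755859375, -8.699999809265137], [610.7999877929688, -9.0], [610.9000244140625, 29.399999618530273], [548.2000122070312, 29.600000381469727]]
[544.8 306.6 218.3] [ 0.64 -0.05  0.05]
```

View pics/e.png

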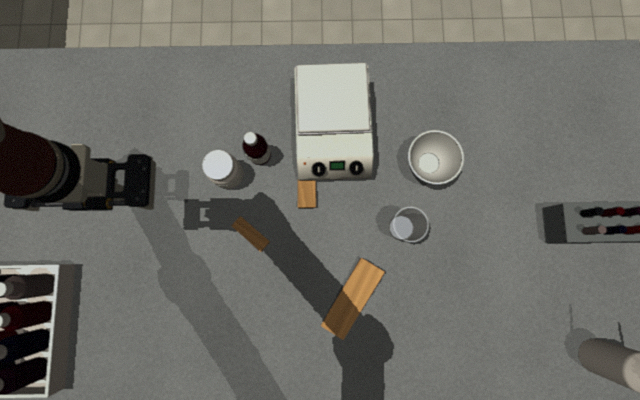

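The top view shows the wedge under the near left corner, with its butt at about pixel (307, 208). The stirrer is level and hasn't moved, and the bystanders are where they started.

```bash
python3 -c "
from station import env
print(env.hand_in())"
```

```text
the job is handed in; nothing more can be done
None
```

I pushed the wedge under the bare foot with about 6.5 N. The corner then held firm under an 18.5 N press, sinking about 0.2 mm, the stirrer stayed level and in place, and I drew the arm back and handed the job in at about 16 s.

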